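# Raise and hold the telescopic camera mast

### The job

Get the bench's telescopic camera mast ready for me to clamp: first set its star knob down in the round pocket of the wooden tray, stem up, and let go of it. Then squeeze the red release button into the mast's grip and, keeping it squeezed, pull the mast straight up past the first stop to the second stop, the end of its travel. Finish while still gripping and holding it up there, because a spring draws it back down if let go; leave the tape measure and the strap hinge alone.

Things in the scene. Friction and masses are not known exactly. Their poses are not given: they have to be found in the camera images.
- stand: fixed telescopic mast: dark round foot (90 mm across, 14 high), upright aluminium tube (30 across), black collar (39 across, up to z 122 mm, clamp lug 33 mm out to -x) and, on the sliding inner tube, a black grip block 34 (x) x 36 (y) x 46 mm, z 125 to 171 when down (its start), with a disc and screw up to 183. Origin: centre of the foot, on the bench; z up, +y to the side with the red button
- grip (a point): point on the mast's axis inside the grip, level with the button's centre: 150 mm above the bench when down (21 mm below the block's top); rises with the mast; axes as stand. Along y the grip reaches 18 mm to the plain side and 25 mm to the button side (19 mm with the button in)
- button_face (a point): centre of the outer face of the red button (20 mm wide, 28 mm high), 25 mm from the grip's centre line on its +y side when out, 19 mm when fully in
- release_button (a joint): travel of the red button into the grip: 0 out, 0.006 m fully in (1 mm proud); spring 3 N at 0, 6 N fully in. A squeeze across the grip along the stand's y presses it. Out, its catch locks the mast when down and again at the first stop; pressed beyond 0.0045 the mast slides freely
- mast (a joint): height by which the mast is pulled out: 0 down, 0.040 m at the first stop (the catch springs in there if the button is out), 0.080 m at the second stop, the hard end of its travel, which has no catch. A return spring pulls it down with 2.4 N at 0, 5.6 N at 0.080; sliding friction 1 N, so holding it up takes under 10 N
- knob: loose star knob, 0.08 kg: a flat black star-shaped head about 49 mm across and 16 mm thick, from whose middle a pale round stem (20 mm across) stands up 20 mm (36 mm in all). It starts on the bench with the head down and the stem up. Origin: centre of the underside of the head (the true centre lies about 1 mm off); z along the stem, up at the start.
- knob_tray: pale wooden block fixed to the bench, 90 x 90 x 18 mm, with a round pocket in its middle. Origin: centre of its underside.
- pocket (a point): centre of the flat floor of the tray's pocket, 8 mm above the bench; the pocket is 57 mm across and 10 mm deep, so the knob's head stands 6 mm above the tray
- tape_measure: yellow tape measure, 59 x 84 x 69 mm high, a bystander; origin: centre of its underside
- hinge_a: black shutter strap hinge lying flat, 154 x 62 x 10 mm, a bystander; origin: centre of its underside

How it is judged (in metres and radians):
On the way, in this order (a step that is already met when the one before it is completed fails the run):
1. the knob sits in the tray's pocket, stem up, and is let go (horizontal distance between knob and pocket below 0.008 m and z of knob in the frame of pocket below 0.003 m and angle between knob's own z axis and vertical below 0.12 rad and contact force between the fingers and knob below 0.1 N), for 0.2 s.
2. the red button is squeezed in while the mast is still down (value of joint release_button above 0.0045 m and value of joint mast below 0.01 m), for 0.05 s.
At the end, for the whole second after the job is handed in: The fingers grip the mast (more than 4 N) with its red button squeezed in (more than 4.5 mm) and hold it still within 6 mm of the second stop (80 mm out); the knob sits in the tray's pocket, its head on the pocket's floor within 3 mm, within 8 mm of the centre, stem up within 0.12 rad (value of joint mast above 0.074 m and value of joint release_button above 0.0045 m and contact force between the fingers and stand above 4 N and velocity of joint mast between -0.02 and 0.02 m/s and horizontal distance between knob and pocket below 0.008 m and z of knob in the frame of pocket below 0.003 m and angle between knob's own z axis and vertical below 0.12 rad and linear speed of knob below 0.02 m/s); the arm keeps its last pose, push and grip.
It fails at once if the tape measure is moved by more than 25 mm (distance of tape_measure from where it was at the start of the episode above 0.025 m).
It fails at once if the strap hinge is moved by more than 25 mm (distance of hinge_a from where it was at the start of the episode above 0.025 m).
It also fails if it takes over 54 s, if anything falls off the work surface, if the arm or the gripper's body presses on something with over 40 N, if the wrist force passes 120 N, or if a joint passes its speed limit or range.

### The arm

A 6-joint arm with a two-finger parallel gripper is mounted at the origin on the work surface; the furniture and walls round the work are solid. World frame = base frame: x ahead of the robot, y to its left, z up, the work surface at z = 0. Lengths are in m, angles in degrees, forces in N, time in s.
With the tool pointing down it reaches from about 0.25 to 0.725 m from the base axis. Payload 9.7 kg.
Tool frame: the origin (TCP) lies at the very end of the fingers, on their centre line; the grasp point (between the pads) lies 19 mm behind it; z points along the fingers, y is the direction in which the jaws open and shut (so a half turn about z gives the same grasp; the last joint's range is limited). The gripper opens to 85 mm and grips with 20 to 120 N. Pads are 22 mm wide; open, the fingers measure 114 mm over their backs; the gripper's body (76 mm by 85 mm) begins 54 mm behind the grasp point. The pads swing forward as they close: fully open they stand 13 mm farther back than shut.
Start: joints at [71.219, 4.979, 10.078, 95.1, 0, 90], TCP at [0.177, 0.521, 0.231] pointing down, gripper open.
Joint ranges: [-179.16, 179.16], [-48.56, 103.87], [-65.8, 70.77], [-126.05, 130.52], [-82.76, 87.17], [-180, 180]. Speed limits (degrees/s): [127.2, 127.2, 147.25, 180, 180, 180].

### API

Orientations are given as [roll, pitch, yaw] about the fixed x, y, z axes, in that order (R = Rz(yaw) Ry(pitch) Rx(roll)).
In Python, from workcell import bot gives the robot as it stands.
- The arm moves only by the shell command python3 -m pendant 'ROWS' [FORCE]. ROWS is JSON, a list that holds one entry, the list of rows, each a list of 7 numbers: the shift along the tool's x, y, z in cm, then the turn, a rotation vector about the tool's x, y, z in rad, then the opening in per cent of the stroke, from 0 (shut) to 100 (fully open). In form: [[[dx, dy, dz, ax, ay, az, gripper], ...]]. A call has 1 to 5 rows; each row shifts and turns the pose as measured when the row begins, along the tool's axes as they then stand; what a row does not reach is not made up. A row lasts 1/12 s, in which the tool goes at most 41.7 mm and 7.16 degrees, less where a joint would pass 70% of its speed; a pose out of reach is approached as far as the arm can. A call with a gripper value outside its range is refused whole. The fingers move at their own pace and stop on an object; FORCE is the grip in N (left out, the last holds). Time passes only in rows, so rows that do not move let the fingers close. It gives the time, the measured TCP pose, the force and the opening at its end, in the units of the state.
- bot.get_obs(): the state, without advancing time (a new reading comes with each control period).
- bot.camera(name): name is "side" or "top" or "wrist"; returns the picture (480x640x3 uint8, red, green, blue); there is no depth.
- bot.get_calibration(name): a dict with "intrinsics" (3x3 intrinsics, pixels), "pose" (4x4, takes a point from camera to world coordinates); the wrist camera has in their place "T_tool_cam" (4x4, takes a point from camera to tool coordinates, whose origin is the TCP and whose axes are the flange's). Camera axes: x right, y down, z forward; pixel columns grow to the right and rows downward; lengths in m; the calibration is good to about 2 mm. The wrist camera is an equidistant fisheye: a pixel r from the principal point sees the ray r / f radians off the axis. A picture is of the moment at which its call begins: read the wrist's pose just before it. get_calibration takes no time and is no camera call.
- bot.job_done(): hands the job in, once; it reports no verdict.
Trained networks look in the newest picture that a camera, given by its name, has taken for a name from the list of things; names that differ only in an ending like _2 or _b are one class to them, and where a whole thing is asked for, a point or a joint stands for the part that bears it (a point fixed in the world has none). Each returns a list of dicts, best first, with "confidence" (0 to 1); they miss things now and then, are a little off and sometimes report something else, mostly with a low value. They report only what shows in the picture. A call takes as long as a camera call.
- bot.masks_of(camera, thing): "pixels" (480x640 bool, what is visible of it) and "extent" ([left, top, right, bottom] in pixels, round what is visible of it).
- bot.mark_of(camera, thing): "uv" ([column, row] in pixels: a listed point, or the origin of a listed thing).
The state is a dict: "time": time; "q": joint angles; "qd": joint speeds; "joint_efforts": joint torques, N m; "ee_pos": TCP position; "tcp_rot": TCP orientation; "wrist_force": force on the tool from outside, world axes, zero at the start; "torque": the same for the moment, N m; "opening": finger opening in m.
Only numpy, scipy, OpenCV 4.12 (cv2) and the standard library are available. Lean on these libraries where they do the work, as an engineer would, in place of code of your own. Each camera call takes 0.05 s, during which the arm holds its last target. There are 200 camera calls.

## Working session

There is one attempt and no reset: what is moved stays moved. The work goes in short steps, Python scripts to look and compute and a shell command to move; the robot and the scene stay as the last step left them, time stands still between calls to the robot, and variables do not carry over. Pictures are saved under pics/ and viewed, about 8 in all and at most 12, crops included, and the job is handed in when it is done.

```bash
mkdir -p pics; ls; cat > h.py <<'E'
import numpy as np, cv2
from scipy.spatial.transform import Rotation as R
from workcell import bot
def tool():
    o=bot.get_obs(); T=np.eye(4); T[:3,:3]=R.from_euler('xyz',o['tcp_rot'],degrees=True).as_matrix(); T[:3,3]=o['ee_pos']; return T
def ray(cam,uv,T=None):
    c=bot.get_calibration(cam); K=np.array(c['intrinsics'])
    x=(uv[0]-K[0,2])/K[0,0]; y=(uv[1]-K[1,2])/K[1,1]
    if cam=='wrist':
        P=T@np.array(c['T_tool_cam']); r=np.hypot(x,y); d=np.array([np.sin(r)*x/max(r,1e-9),np.sin(r)*y/max(r,1e-9),np.cos(r)])
    else:
        P=np.array(c['pose']); d=np.array([x,y,1.])
    d=P[:3,:3]@d
    return P[:3,3],d/np.linalg.norm(d)
def atz(cam,uv,z,T=None):
    p,d=ray(cam,uv,T); return p+d*(z-p[2])/d[2]
def tri(rays):
    A=np.zeros((3,3));b=np.zeros(3)
    for p,d in rays:
        M=np.eye(3)-np.outer(d,d);A+=M;b+=M@p
    return np.linalg.solve(A,b)
def save(im,n): cv2.imwrite('pics/'+n,im[:,:,::-1])
E
python3 - <<'E'
from h import *
np.set_printoptions(precision=4,suppress=True)
print(bot.get_obs()); 
T=tool()
for c in ['top','side','wrist']:
    im=bot.camera(c); save(im,c+'0.png')
    for t,z in [('stand',0),('grip',.15),('button_face',.15),('knob',0),('pocket',.008),('knob_tray',0),('tape_measure',0),('hinge_a',0)]:
        m=bot.mark_of(c,t)[:1]
        for k in m: print(c,t,round(k['confidence'],2),np.array(k['uv']).round(1),atz(c,k['uv'],z,T))
t=cv2.imread('pics/top0.png');s=cv2.imread('pics/side0.png')
cv2.imwrite('pics/both.png',cv2.resize(np.hstack([t,s]),(800,300)))
E
```

```text
pics
{'time': 0.0, 'q': array([71.2181,  5.0125, 10.0338, 95.0975, -0.0001, 90.0013]), 'qd': array([-0.0234,  0.1507, -0.0495, -0.0801,  0.0051,  0.0018]), 'joint_efforts': array([ -0.0002, -52.0389,  46.4805,   0.0164,   0.    ,   0.    ]), 'ee_pos': array([0.177 , 0.5205, 0.2306]), 'tcp_rot': array([-179.9238,    0.0001,  161.2167]), 'wrist_force': array([ 0.8311, -0.0582,  0.0716]), 'torque': array([0.037 , 0.0213, 0.0278]), 'opening': 0.08547874442770972}
top stand 0.98 [445.6 245.6] [ 0.4485 -0.24    0.    ]
top grip 0.97 [468.3 228.8] [ 0.4493 -0.2421  0.15  ]
top button_face 0.6 [461.1 234.4] [ 0.4374 -0.2302  0.15  ]
top knob 0.68 [339.  232.9] [ 0.4463 -0.0191  0.    ]
top pocket 0.84 [201.8 210.9] [0.4535 0.2683 0.008 ]
top knob_tray 0.87 [199.6 210.6] [0.4554 0.2749 0.    ]
top tape_measure 0.92 [259.3 262.1] [0.3641 0.1351 0.    ]
top hinge_a 0.57 [389.9 274.6] [ 0.3735 -0.1323  0.    ]
side stand 0.91 [384.3 350.2] [ 0.456  -0.2392  0.    ]
side grip 0.78 [387.8 299.2] [ 0.4437 -0.2454  0.15  ]
side knob 0.5 [327.  293.5] [ 0.4299 -0.0202  0.    ]
side pocket 0.7 [289.9 230.7] [0.455  0.2637 0.008 ]
side knob_tray 0.84 [289.3 232.2] [0.4552 0.2686 0.    ]
side tape_measure 0.98 [277.5 260.6] [0.3723 0.1545 0.    ]
side hinge_a 0.69 [325.5 327.5] [ 0.3734 -0.1248 -0.    ]
wrist button_face 0.23 [ 30.3 431.4] [0.2685 0.147  0.15  ]
wrist tape_measure 0.94 [116.2 417.3] [0.3623 0.1336 0.    ]
wrist hinge_a 0.65 [ 32.9 431.3] [ 0.3737 -0.1097  0.    ]
```

View pics/top0.png

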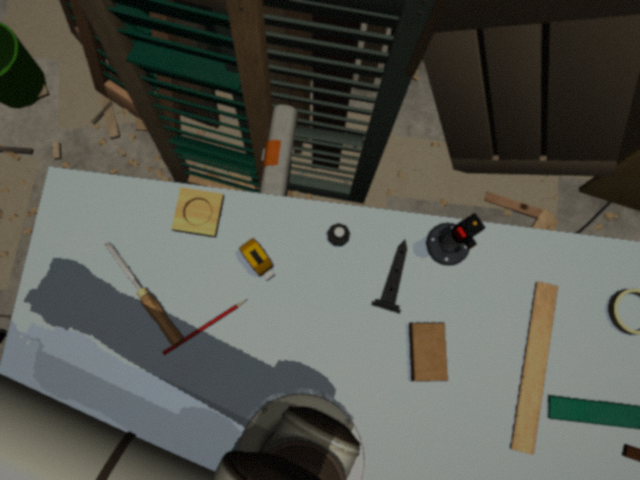

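View pics/side0.png

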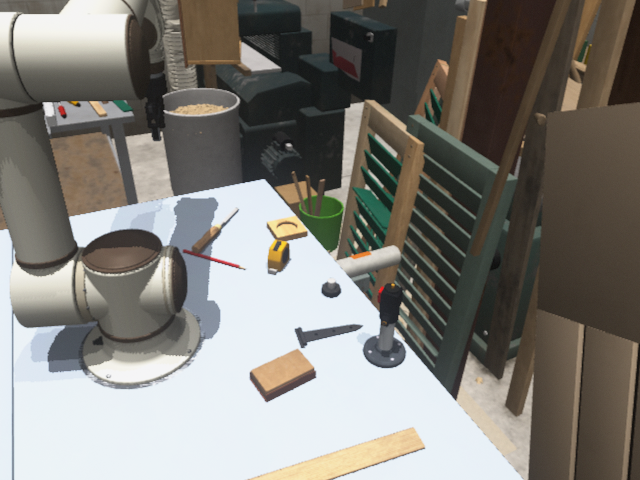

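The top view shows the tray at (198,212), knob (339,234), tape (256,257), hinge (395,280), and mast foot (447,243) with the red button at (461,232), facing lower left. The side view shows the knob at (331,289) and the grip at (390,298), which agrees. I'll move above the knob.

```bash
python3 -m pendant '[[[-2.65,-2.67,0.3,0,0,0,100],[-2.65,-2.67,0.3,0,0,0,100],[-2.65,-2.67,0.3,0,0,0,100],[-2.65,-2.67,0.3,0,0,0,100],[-2.65,-2.67,0.3,0,0,0,100]]]' 40
python3 -m pendant '[[[-2.65,-2.67,0.3,0,0,0,100],[-2.65,-2.67,0.3,0,0,0,100],[-2.65,-2.67,0.3,0,0,0,100],[-2.65,-2.67,0.3,0,0,0,100],[-2.65,-2.67,0.3,0,0,0,100]]]'
python3 -m pendant '[[[-2.65,-2.67,0.3,0,0,0,100],[-2.65,-2.67,0.3,0,0,0,100],[-2.65,-2.67,0.3,0,0,0,100],[-2.65,-2.67,0.3,0,0,0,100],[0,0,0,0,0,0,100]]]'
```

```text
time: 1.77
ee_pos: [0.2593, 0.3512, 0.2129]
tcp_rot: [-179.9, -0.1, 161.7]
wrist_force: [1.1, 0.0, 0.5]
opening: 0.0853
time: 2.18
ee_pos: [0.3449, 0.1746, 0.1978]
tcp_rot: [179.9, 0.1, 161.9]
wrist_force: [0.5, 0.6, -0.5]
opening: 0.0854
time: 2.6
ee_pos: [0.4157, 0.0277, 0.186]
tcp_rot: [179.9, 0.3, 161.6]
wrist_force: [-1.2, -0.4, 0.3]
opening: 0.0857
```

```bash
cat >> h.py <<'E'
def go(target):
    "print tool-frame shift in cm"
    T=tool(); print('TCP',T[:3,3],'shift cm',(T[:3,:3].T@(np.array(target)-T[:3,3])*100).round(2))
E
python3 - <<'E'
from h import *
np.set_printoptions(precision=4,suppress=True)
T=tool(); im=bot.camera('wrist'); save(im,'w1.png')
for t,z in [('knob',0),('pocket',.008),('knob_tray',0),('grip',.15),('button_face',.15),('stand',0)]:
    for k in bot.mark_of('wrist',t)[:1]: print(t,round(k['confidence'],2),np.array(k['uv']).round(1),atz('wrist',k['uv'],z,T))
c,s='top side'.split()
E
```

```text
knob 0.8 [282.  263.8] [ 0.4425 -0.0189  0.    ]
pocket 0.58 [566.8 184.8] [0.4521 0.2778 0.008 ]
knob_tray 0.68 [559.9 181.4] [0.4488 0.275  0.    ]
grip 0.92 [ 27.6 404.2] [ 0.4497 -0.24    0.15  ]
button_face 0.67 [ 29.1 389.2] [ 0.4362 -0.2236  0.15  ]
stand 0.84 [104.8 332.7] [ 0.4571 -0.2458  0.    ]
```

View pics/w1.png

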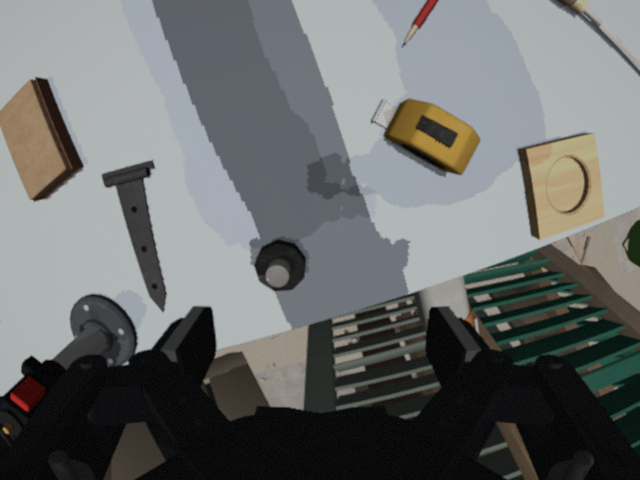

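The knob is at (281,264), giving about (0.443,-0.019). The tape, tray and hinge are clear of the path.

```bash
python3 -c "
from h import *
go([.4435,-.019,.10])"
```

```text
TCP [0.41382115 0.03373774 0.18690169] shift cm [-4.4  -4.14  8.7 ]
```

```bash
python3 -m pendant '[[[-1.5,-1.38,2.8,0,0,0,100],[-1.5,-1.38,2.8,0,0,0,100],[-1.5,-1.38,2.8,0,0,0,100],[0,0,0.2,0,0,0,100],[0,0,0,0,0,0,60]]]'
python3 - <<'E'
from h import *
np.set_printoptions(precision=4,suppress=True)
T=tool(); im=bot.camera('wrist'); save(im,'w2.png')
for t,z in [('knob',0)]:
    for k in bot.mark_of('wrist',t)[:1]: print(t,round(k['confidence'],2),np.array(k['uv']).round(1),atz('wrist',k['uv'],z,T))
m=bot.masks_of('wrist','knob')[0]; print(m['extent'],m['confidence'])
p=bot.get_calibration('wrist')['T_tool_cam'];print(p)
g=cv2.cvtColor(im,cv2.COLOR_RGB2GRAY); s=((g>95)&m['pixels']).astype('uint8')
n,l,st,ce=cv2.connectedComponentsWithStats(s)
for i in range(1,n):
    if st[i,4]>50: print(st[i],ce[i],atz('wrist',ce[i],.036,T))
go([*atz('wrist',k['uv'],0,T)[:2],.018])
E
```

```text
time: 3.37
ee_pos: [0.4465, -0.0146, 0.1008]
tcp_rot: [179.6, 0.7, 162.8]
wrist_force: [-0.5, -0.4, 0.8]
opening: 0.0755
knob 0.55 [310.2 241.7] [ 0.4413 -0.0198  0.    ]
[275.4, 211.4, 347.5, 281.1] 0.93
[[ 0.0011 -0.9619 -0.2732  0.0683]
 [ 1.      0.0013 -0.0006 -0.0001]
 [ 0.0009 -0.2732  0.9619 -0.1424]
 [ 0.      0.      0.      1.    ]]
[294 253  31  20 399] [309.3609 262.5188] [ 0.444  -0.0204  0.036 ]
TCP [ 0.4471 -0.0143  0.1024] shift cm [ 0.51 -0.75  8.43]
```

View pics/w2.png

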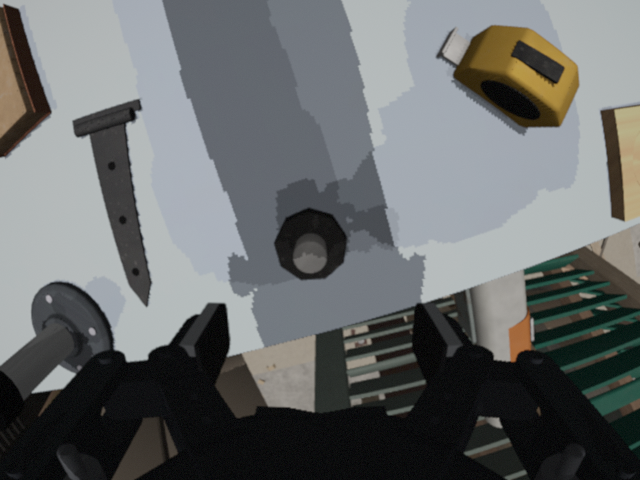

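Stem top is near (310,252) px, so the knob is at about (0.4425,-0.020). Next I descend with the jaws half open.

```bash
python3 -m pendant '[[[0.2,-0.35,2.5,0,0,0,60],[0.2,-0.35,2.5,0,0,0,60],[0,0,1.0,0,0,0,60],[0,0,0,0,0,0,60],[0,0,0,0,0,0,60]]]'
python3 -c "
from h import *
go([.4425,-.020,.019])"
```

```text
time: 3.93
ee_pos: [0.4457, -0.0163, 0.0484]
tcp_rot: [179.4, 1.4, 163.2]
wrist_force: [0.7, -0.4, 0.8]
opening: 0.0507
TCP [ 0.44571341 -0.01629186  0.04842218] shift cm [ 0.27 -0.48  2.93]
```

```bash
cat >> h.py <<'E'
def lev(yaw=None):
    T=tool(); e=R.from_matrix(T[:3,:3]).as_euler('xyz',degrees=True)
    D=R.from_euler('xyz',[180,0,e[2] if yaw is None else yaw],degrees=True).as_matrix()
    print('turn',R.from_matrix(T[:3,:3].T@D).as_rotvec().round(3))
E
python3 -m pendant '[[[0.3,-0.5,1.2,0,0,0,60],[0.15,-0.3,1.0,0,0,0,60]]]'
python3 -c "
from h import *
go([.4425,-.020,.019]);lev()"
```

```text
time: 4.1
ee_pos: [0.4426, -0.0218, 0.0305]
tcp_rot: [179.3, 1.8, 163.3]
wrist_force: [-0.6, -0.8, -0.6]
opening: 0.051
TCP [ 0.4425511  -0.0217755   0.03052892] shift cm [0.09 0.15 1.15]
turn [0.013 0.031 0.   ]
```

```bash
python3 -m pendant '[[[0.05,0.15,0.6,0.013,0.031,0,60],[0.05,0.1,0.4,0,0,0,60],[0,0,0,0,0,0,60]]]'
python3 -c "
from h import *
go([.4425,-.020,.019]);lev()"
```

```text
time: 4.35
ee_pos: [0.4433, -0.0189, 0.0216]
tcp_rot: [180.0, 0.1, 163.3]
wrist_force: [-0.1, 0.5, -0.1]
opening: 0.0511
TCP [ 0.44328544 -0.01892921  0.02162244] shift cm [ 0.05 -0.13  0.26]
turn [0.    0.002 0.   ]
```

```bash
python3 -m pendant '[[[0.05,-0.1,0.25,0,0,0,60],[0,0,0,0,0,0,0],[0,0,0,0,0,0,0],[0,0,0,0,0,0,0],[0,0,0,0,0,0,0]]]' 40
python3 -m pendant '[[[0,0,0,0,0,0,0],[0,0,0,0,0,0,0],[0,0,0,0,0,0,0],[0,0,0,0,0,0,0]]]'
python3 -c "
from h import *
bot.camera('wrist');save(bot.camera('wrist'),'w3.png');lev();go([.4528,.271,.06])"
```

```text
time: 4.77
ee_pos: [0.4436, -0.0197, 0.0211]
tcp_rot: [179.9, 0.4, 163.3]
wrist_force: [0.4, -0.1, -1.0]
opening: 0.0187
time: 5.1
ee_pos: [0.4436, -0.0198, 0.0214]
tcp_rot: [179.9, 0.4, 163.3]
wrist_force: [-0.3, -0.1, -0.3]
opening: 0.0183
turn [0.002 0.007 0.   ]
TCP [ 0.44358226 -0.01978775  0.02136629] shift cm [ 7.45 28.12 -3.87]
```

View pics/w3.png

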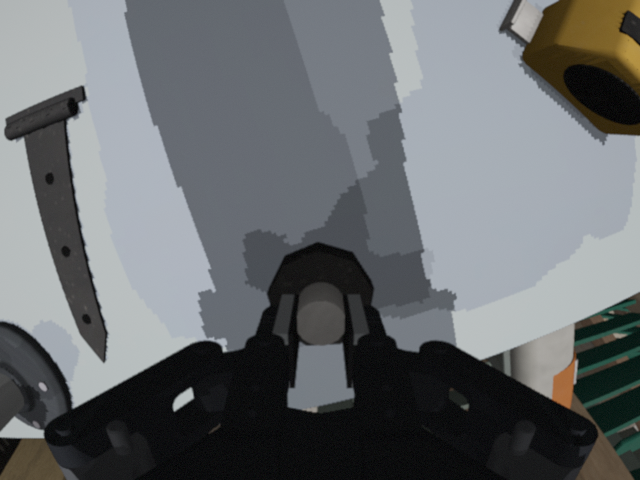

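The stem at (322,310) is between the pads (opening 18.3 mm). Lift and carry to the tray.

```bash
python3 -c "
from h import *
T=tool();print('stem in tool',T[:3,:3].T@(atz('wrist',[321.5,309],.036,T)-T[:3,3]))"
python3 -m pendant '[[[0,0,-2.5,0,0,0,0],[0,0,-3.5,0,0,0,0],[0,0,-4,0,0,0,0],[1,4,0,0,0,0,0],[1,4,0,0,0,0,0]]]'
python3 -m pendant '[[[1,4,0,0,0,0,0],[1,4,0,0,0,0,0],[1,4,0,0,0,0,0],[1,4,0,0,0,0,0],[0,0,0,0,0,0,0]]]'
python3 - <<'E'
from h import *
np.set_printoptions(precision=4,suppress=True)
T=tool(); im=bot.camera('wrist'); save(im,'w4.png')
for t,z in [('pocket',.008),('knob_tray',0)]:
    for k in bot.mark_of('wrist',t)[:1]: print(t,round(k['confidence'],2),np.array(k['uv']).round(1),atz('wrist',k['uv'],z,T))
lev();go([.4528,.271,.06]);print(bot.get_obs()['opening'])
E
```

```text
stem in tool [ 0.00858955  0.00024654 -0.01469704]
time: 5.62
ee_pos: [0.4453, 0.0587, 0.1239]
tcp_rot: [180.0, 0.2, 162.6]
wrist_force: [1.4, -0.3, -1.8]
opening: 0.0183
time: 6.03
ee_pos: [0.4557, 0.2323, 0.1265]
tcp_rot: [179.7, 0.5, 162.6]
wrist_force: [0.6, -0.3, -1.5]
opening: 0.0179
pocket 0.88 [375.4 215.8] [0.4502 0.2758 0.008 ]
knob_tray 0.69 [372.5 216.3] [0.4518 0.2744 0.    ]
turn [0.003 0.008 0.   ]
TCP [0.4555 0.2268 0.1265] shift cm [1.65 4.11 6.65]
0.017938984420258552
```

View pics/w4.png

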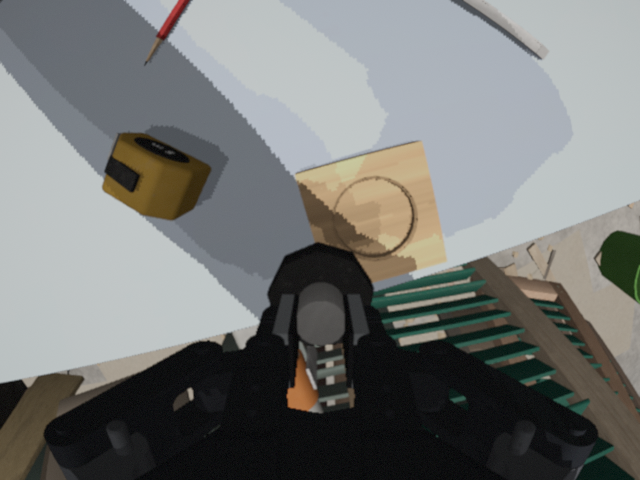

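```bash
python3 - <<'E'
from h import *
np.set_printoptions(precision=4,suppress=True)
T=tool(); im=bot.camera('wrist'); z0=T[2,3]-.0214
k=bot.mark_of('wrist','knob')[0]; print(k)
loc=lambda uv,z:(T[:3,:3].T@(atz('wrist',uv,z,T)-T[:3,3]))*100
print('knob',loc(k['uv'],z0),'stemtop',loc([321.5,311],z0+.036),'headfront',loc([320,243],z0+.010),'left',loc([270,292],z0+.01),'right',loc([372.5,292],z0+.01))
g=cv2.cvtColor(im,cv2.COLOR_RGB2GRAY)
p=bot.mark_of('wrist','pocket')[0];print('pocket',p['uv'],loc(p['uv'],.008),'rim',loc([375,216],.018))
print('rim edges',[loc(u,.018)[:2] for u in ([334,216],[417,216],[375,177],[375,257])])
c=bot.mark_of('side','pocket')
E
```

```text
Traceback (most recent call last):
IndexError: list index out of range
```

```bash
python3 - <<'E'
from h import *
np.set_printoptions(precision=4,suppress=True)
T=tool(); z0=T[2,3]-.0214
loc=lambda uv,z:(T[:3,:3].T@(atz('wrist',uv,z,T)-T[:3,3]))*100
print('stemtop',loc([321.5,311],z0+.036),'headfront',loc([320,243],z0+.010),'left',loc([270,292],z0+.01),'right',loc([372.5,292],z0+.01))
print('pocket',loc([375.4,216],.008),'rim',loc([375,216],.018))
print('rim edges',[loc(u,.018)[:2] for u in ([334,216],[417,216],[375,177],[375,257])])
E
```

```text
stemtop [ 0.7732  0.0262 -1.4666] headfront [ 2.7489 -0.0371  1.1164] left [ 0.4676 -2.2829  1.1291] right [0.4674 2.3263 1.1432]
pocket [ 1.9105  3.9263 11.8757] rim [ 2.0989  3.7473 10.8735]
rim edges [array([2.0812, 0.9051]), array([2.1379, 6.7569]), array([4.8054, 3.6689]), array([-0.8728,  3.8644])]
```

```bash
python3 -m pendant '[[[0.5,1.3,2.3,0.003,0.008,0,0],[0.5,1.3,2.3,0,0,0,0],[0.5,1.3,2.2,0,0,0,0],[0,0,0.3,0,0,0,0],[0,0,0,0,0,0,0]]]'
python3 - <<'E'
from h import *
np.set_printoptions(precision=4,suppress=True)
T=tool(); im=bot.camera('wrist'); save(im[140:380,200:440].repeat(2,0).repeat(2,1),'w5.png')
print(T[:3,3]);lev()
for t,z in [('pocket',.008),('knob_tray',0),('knob',T[2,3]-.0214)]:
    for k in bot.mark_of('wrist',t)[:1]: print(t,round(k['confidence'],2),np.array(k['uv']).round(1),(T[:3,:3].T@(atz('wrist',k['uv'],z,T)-T[:3,3]))*100)
E
```

```text
time: 6.7
ee_pos: [0.4567, 0.2615, 0.0562]
tcp_rot: [179.8, 0.3, 161.6]
wrist_force: [0.1, 0.1, 0.1]
opening: 0.0182
[0.4567 0.2615 0.0562]
turn [0.003 0.004 0.   ]
pocket 0.61 [340.5 252.9] [1.2199 1.0543 4.8151]
knob_tray 0.74 [337.9 251.9] [1.0423 0.9529 5.6156]
knob 0.97 [321.  290.1] [0.164  0.011  2.1393]
```

View pics/w5.png

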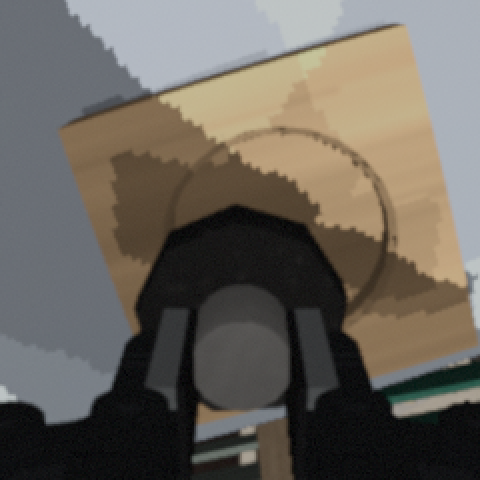

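```bash
python3 - <<'E'
from h import *
np.set_printoptions(precision=3,suppress=True)
T=tool(); print(T[:3,3])
loc=lambda u,z:((T[:3,:3].T@(atz('wrist',[200+u[0]/2,140+u[1]/2],z,T)-T[:3,3]))*100)[:2]
print('rim',[loc(u,.018) for u in ([285,128],[172,215],[397,222])])
z0=T[2,3]-.0214
print('head front top',loc([238,206],z0+.016),'L',loc([136,300],z0+.016),'R',loc([346,300],z0+.016))
print('stem top', loc([241,360],z0+.036),loc([241,410],z0+.036),loc([241,310],z0+.036))
E
```

```text
[0.458 0.262 0.058]
rim [array([3.989, 1.073]), array([ 1.746, -1.778]), array([1.558, 4.033])]
head front top [ 2.907 -0.076] L [ 0.81  -2.275] R [0.807 2.254]
stem top [ 0.387 -0.01 ] [-0.734 -0.009] [ 1.434 -0.011]
```

```bash
python3 -m pendant '[[[0.5,0.6,0.4,0,0,0,0],[0.35,0.6,0.5,0,0,0,0],[0,0,0.3,0,0,0,0],[0,0,0,0,0,0,0],[0,0,0,0,0,0,0]]]'
python3 - <<'E'
from h import *
np.set_printoptions(precision=4,suppress=True)
T=tool(); im=bot.camera('wrist'); save(im[160:340,220:420].repeat(3,0).repeat(3,1),'w6.png')
print(T[:3,3]);lev()
for t,z in [('pocket',.008),('knob_tray',0),('knob',T[2,3]-.0214)]:
    for k in bot.mark_of('wrist',t)[:1]: print(t,round(k['confidence'],2),np.array(k['uv']).round(1),(T[:3,:3].T@(atz('wrist',k['uv'],z,T)-T[:3,3]))*100)
E
```

```text
time: 7.32
ee_pos: [0.4547, 0.2777, 0.0484]
tcp_rot: [179.5, 0.6, 161.5]
wrist_force: [0.3, -0.8, -0.4]
opening: 0.0181
[0.4547 0.2777 0.0484]
turn [0.009 0.01  0.   ]
knob 0.64 [319.1 290. ] [ 0.1698 -0.079   2.1378]
```

View pics/w6.png

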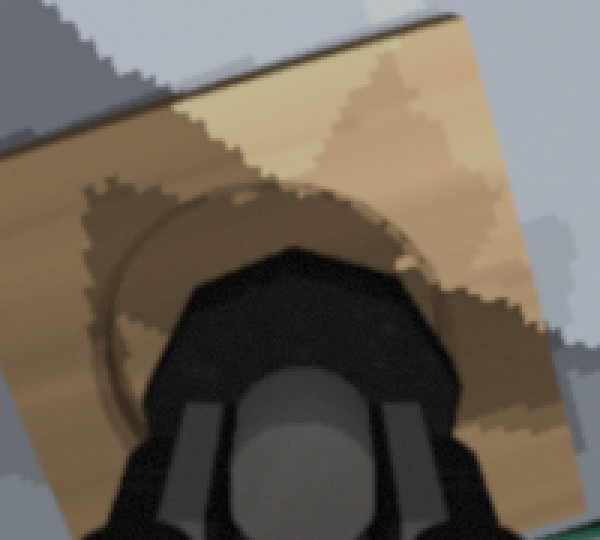

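```bash
python3 - <<'E'
from h import *
np.set_printoptions(precision=3,suppress=True)
T=tool(); print(T[:3,3])
loc=lambda u,z:((T[:3,:3].T@(atz('wrist',[220+u[0]/3,160+u[1]/3],z,T)-T[:3,3]))*100)[:2]
pts=np.array([loc(u,.018) for u in ([275,180],[95,345],[100,300],[440,270],[380,215],[180,205])])
A=np.c_[2*pts,np.ones(len(pts))];s=np.linalg.lstsq(A,(pts**2).sum(1),rcond=None)[0]
print('rim c',s[:2],'r',np.sqrt(s[2]+s[:2]@s[:2]))
z0=T[2,3]-.0214
print('head front top',loc([295,248],z0+.016),'L',loc([145,390],z0+.016),'R',loc([462,390],z0+.016))
print('stem top', loc([303,424],z0+.036)-[1,0])
E
```

```text
[0.455 0.277 0.049]
rim c [ 0.299 -0.43 ] r 3.0616975666469193
head front top [ 2.924 -0.103] L [ 0.815 -2.259] R [0.804 2.299]
stem top [0.177 0.008]
```

```bash
python3 -m pendant '[[[0,-0.45,0.3,0.009,0.01,0,0],[0,-0.1,0.5,0,0,0,0],[0,0,0,0,0,0,0],[0,0,0,0,0,0,0]]]'
python3 - <<'E'
from h import *
np.set_printoptions(precision=4,suppress=True)
T=tool(); im=bot.camera('wrist'); save(im[160:340,220:420].repeat(3,0).repeat(3,1),'w7.png')
print(T[:3,3]);lev()
E
```

```text
time: 7.85
ee_pos: [0.4531, 0.2714, 0.0398]
tcp_rot: [-179.9, -0.1, 161.5]
wrist_force: [0.3, 0.3, -1.1]
opening: 0.018
[0.4531 0.2714 0.0398]
turn [-0.001 -0.001  0.   ]
```

View pics/w7.png

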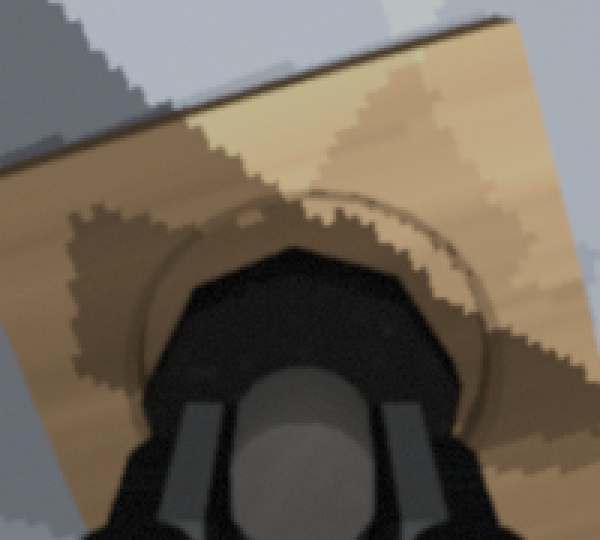

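```bash
python3 - <<'E'
from h import *
np.set_printoptions(precision=3,suppress=True)
T=tool(); print(T[:3,3])
loc=lambda u,z:((T[:3,:3].T@(atz('wrist',[220+u[0]/3,160+u[1]/3],z,T)-T[:3,3]))*100)[:2]
pts=np.array([loc(u,.018) for u in ([315,190],[133,370],[150,300],[495,340],[478,285],[220,215],[420,222])])
A=np.c_[2*pts,np.ones(len(pts))];s=np.linalg.lstsq(A,(pts**2).sum(1),rcond=None)[0]
print(pts.T,'rim c',s[:2],'r',np.sqrt(s[2]+s[:2]@s[:2]))
E
```

```text
[0.453 0.271 0.04 ]
[[ 3.387  0.48   1.648  0.993  1.899  3.     2.897]
 [ 0.187 -2.689 -2.367  3.037  2.72  -1.25   1.784]] rim c [0.507 0.21 ] r 2.8698679153189954
```

```bash
python3 -m pendant '[[[0.1,0.3,0.1,0,0,0,0],[0,0,0.4,0,0,0,0],[0,0,0.4,0,0,0,0],[0,0,0,0,0,0,0]]]'
python3 -c "
from h import *
lev()"
```

```text
time: 8.23
ee_pos: [0.4532, 0.275, 0.03]
tcp_rot: [-180.0, -0.1, 161.5]
wrist_force: [0.0, 0.6, -0.6]
opening: 0.0182
turn [-0.001 -0.001  0.   ]
```

```bash
python3 -m pendant '[[[0,0,0.15,0,0,0,0],[0,0,0,0,0,0,50],[0,0,0,0,0,0,50],[0,0,0,0,0,0,50],[0,0,0,0,0,0,50]]]'
python3 -m pendant '[[[0,0,-2,0,0,0,60],[0,0,-4,0,0,0,60],[0,0,-4,0,0,0,60],[0,0,-4,0,0,0,60],[0,0,0,0,0,0,100]]]'
python3 - <<'E'
from h import *
np.set_printoptions(precision=4,suppress=True)
T=tool(); im=bot.camera('wrist'); save(im[150:330,220:460].repeat(3,0).repeat(3,1),'w8.png')
print(T[:3,3]);lev()
for t,z in [('pocket',.008),('knob',.008)]:
    for k in bot.mark_of('wrist',t)[:1]: print(t,round(k['confidence'],2),np.array(k['uv']).round(1),atz('wrist',k['uv'],z,T))
    bot.camera('top')
    for k in bot.mark_of('top',t)[:1]: print('top',t,round(k['confidence'],2),np.array(k['uv']).round(1),atz('top',k['uv'],z,T))
E
```

```text
time: 8.65
ee_pos: [0.4532, 0.2753, 0.0287]
tcp_rot: [-180.0, -0.0, 161.5]
wrist_force: [1.1, 0.2, 0.1]
opening: 0.0428
time: 9.07
ee_pos: [0.4511, 0.2738, 0.171]
tcp_rot: [-179.7, -0.3, 161.5]
wrist_force: [1.0, 0.7, 0.8]
opening: 0.0619
[0.4511 0.2738 0.171 ]
turn [-0.008 -0.007  0.   ]
top pocket 0.67 [458.6 232.9] [ 0.4767 -0.2625  0.008 ]
knob 0.68 [324.2 231.8] [0.4538 0.275  0.008 ]
top knob 0.37 [196.4 215.7] [0.4419 0.2775 0.008 ]
```

View pics/w8.png

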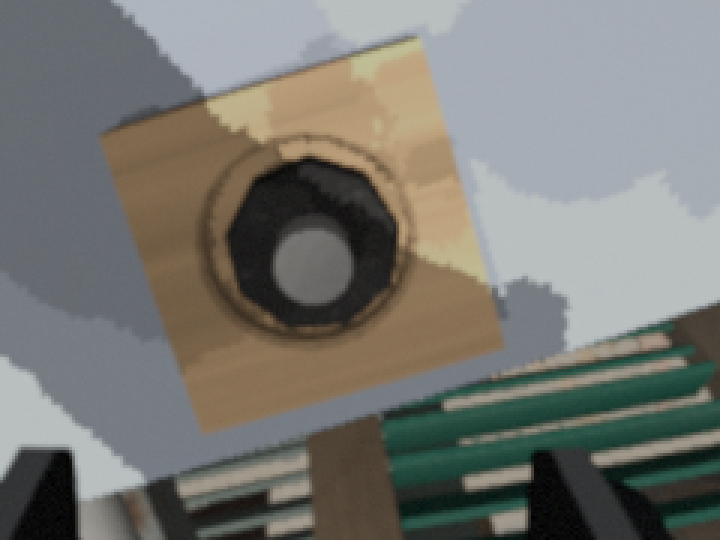

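The knob sits upright and centred in the pocket (rim about (310,237), head about (312,243) in the crop), with the jaws clear. Next is the mast.

```bash
python3 -m pendant '[[[-1.08,-3.85,-1.1,0,0,0,100],[-1.08,-3.85,-1.1,0,0,0,100],[-1.08,-3.85,-1.1,0,0,0,100],[-1.08,-3.85,-1.1,0,0,0,100],[-1.08,-3.85,-1.1,0,0,0,100]]]'
python3 -m pendant '[[[-1.08,-3.85,-1.1,0,0,0,100],[-1.08,-3.85,-1.1,0,0,0,100],[-1.08,-3.85,-1.1,0,0,0,100],[-1.08,-3.85,-1.1,0,0,0,100],[-1.08,-3.85,-1.1,0,0,0,100]]]'
python3 -m pendant '[[[0,0,0,0,0,0.125,100],[0,0,0,0,0,0.125,100],[0,0,0,0,0,0.125,100],[0,0,0,0,0,0.125,100],[0,0,0,0,0,0.125,100]]]'
python3 -m pendant '[[[0,0,0,0,0,0.125,100],[0,0,0,0,0,0.125,100],[0,0,0,0,0,0.125,100],[0,0,0,0,0,0.125,100],[0,0,0,0,0,0.125,100]]]'
python3 -m pendant '[[[0,0,0,0,0,0.125,100],[0,0,0,0,0,0.125,100],[0,0,0,0,0,0.125,100],[0,0,0,0,0,0.125,100],[0,0,0,0,0,0,100]]]'
python3 - <<'E'
from h import *
np.set_printoptions(precision=4,suppress=True)
T=tool(); im=bot.camera('wrist'); save(im,'w9.png')
lev();lev(45)
for t,z in [('grip',.15),('button_face',.15),('stand',0)]:
    for k in bot.mark_of('wrist',t)[:1]: print(t,round(k['confidence'],2),np.array(k['uv']).round(1),atz('wrist',k['uv'],z,T))
E
```

```text
time: 9.83
ee_pos: [0.4365, 0.0731, 0.2112]
tcp_rot: [-178.7, -1.4, 162.1]
wrist_force: [1.5, 0.4, 0.4]
opening: 0.0853
time: 10.25
ee_pos: [0.4268, -0.128, 0.2661]
tcp_rot: [-178.6, -1.7, 162.2]
wrist_force: [2.0, 1.0, 0.2]
opening: 0.0853
time: 10.67
ee_pos: [0.4249, -0.1376, 0.2639]
tcp_rot: [-177.7, -0.7, 126.2]
wrist_force: [0.5, 0.1, -0.1]
opening: 0.0854
time: 11.08
ee_pos: [0.4237, -0.1378, 0.259]
tcp_rot: [-177.2, 0.6, 90.5]
wrist_force: [-0.1, 0.9, -0.5]
opening: 0.0856
time: 11.5
ee_pos: [0.4224, -0.1374, 0.254]
tcp_rot: [-177.5, 2.0, 61.5]
wrist_force: [-0.9, 0.7, 0.2]
opening: 0.0852
turn [-0.045  0.034 -0.001]
turn [-0.039  0.041  0.294]
grip 0.72 [425.3 339.5] [ 0.4542 -0.2422  0.15  ]
button_face 0.58 [397.  331.2] [ 0.4375 -0.2241  0.15  ]
stand 0.69 [397.8 275.5] [ 0.4522 -0.248   0.    ]
```

```bash
python3 -m pendant '[[[0,0,0,-0.04,0.04,0.12,100],[0,0,0,0,0,0.12,100],[0,0,0,0,0,0.1,100],[0,0,0,0,0,0,100]]]'
python3 -c "
from h import *
lev(42);go([.4515,-.243,.25])"
```

```text
time: 12.03
ee_pos: [0.4227, -0.1374, 0.2541]
tcp_rot: [-179.8, -0.1, 42.8]
wrist_force: [0.2, 0.5, 0.8]
opening: 0.0852
turn [-0.004 -0.002  0.014]
TCP [ 0.42271702 -0.13740955  0.25412793] shift cm [-5.06  9.7   0.37]
```

```bash
python3 -m pendant '[[[-1.7,3.2,0.1,-0.004,-0.002,0.014,100],[-1.7,3.2,0,0,0,0,100],[-1.6,3.2,0,0,0,0,100],[0,0,0,0,0,0,100],[0,0,0,0,0,0,100]]]'
python3 - <<'E'
from h import *
np.set_printoptions(precision=4,suppress=True)
T=tool(); im=bot.camera('wrist'); save(im,'w10.png')
lev();lev(42);go([.4515,-.243,.25])
for t,z in [('grip',.15),('button_face',.15),('stand',0)]:
    for k in bot.mark_of('wrist',t)[:1]: print(t,round(k['confidence'],2),np.array(k['uv']).round(1),atz('wrist',k['uv'],z,T), (T[:3,:3].T@(atz('wrist',k['uv'],z,T)-T[:3,3]))*100)
E
```

```text
time: 12.45
ee_pos: [0.4522, -0.2454, 0.2529]
tcp_rot: [179.9, -0.0, 43.7]
wrist_force: [0.1, 0.1, -0.2]
opening: 0.0854
turn [ 0.001 -0.    -0.   ]
turn [ 0.001 -0.     0.03 ]
TCP [ 0.4521 -0.2452  0.2526] shift cm [ 0.1  -0.2   0.26]
grip 0.73 [317.4 247.6] [ 0.4523 -0.2439  0.15  ] [ 0.1057 -0.102  10.2932]
button_face 0.65 [283.9 242.6] [ 0.439  -0.2249  0.15  ] [ 0.4608 -2.3956 10.2909]
stand 0.93 [319.5 212.7] [ 0.4516 -0.2467  0.    ] [-0.1429  0.0327 25.2932]
```

View pics/w10.png

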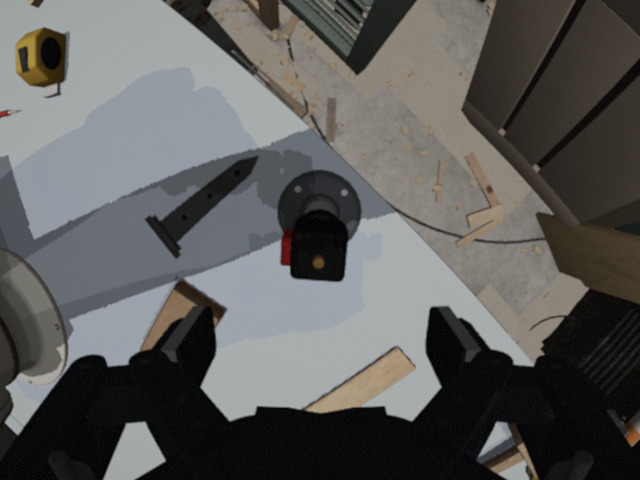

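The block top spans about (292–345, 222–281) with the red button at (285,247). Its edge is turned about 3° from the tool axis, so I'll turn roughly 0.055 rad and descend around it.

```bash
python3 -m pendant '[[[0,0,2,0,0,0.055,100],[0,0,2.5,0,0,0,100],[0,0,2.5,0,0,0,100],[0,0,0.5,0,0,0,100],[0,0,0,0,0,0,100]]]'
python3 - <<'E'
from h import *
np.set_printoptions(precision=4,suppress=True)
T=tool(); im=bot.camera('wrist'); save(im,'w11.png')
print(T[:3,3]);lev();lev(40.5)
for t,z in [('grip',.15),('button_face',.15),('stand',0)]:
    for k in bot.mark_of('wrist',t)[:1]: print(t,round(k['confidence'],2),np.array(k['uv']).round(1),atz('wrist',k['uv'],z,T), (T[:3,:3].T@(atz('wrist',k['uv'],z,T)-T[:3,3]))*100)
m=bot.masks_of('wrist','grip')[0]; print(m['extent'],m['confidence'])
E
```

```text
time: 13.07
ee_pos: [0.4528, -0.2396, 0.1797]
tcp_rot: [179.5, -0.2, 41.0]
wrist_force: [0.3, -0.1, 0.6]
opening: 0.0854
[ 0.4528 -0.2396  0.1797]
turn [ 0.008 -0.004 -0.   ]
turn [ 0.008 -0.004  0.008]
grip 0.93 [325.5 293.4] [ 0.4535 -0.2439  0.15  ] [-0.2375  0.3451  2.9693]
button_face 0.88 [273.3 292.5] [ 0.4366 -0.2238  0.15  ] [-0.1933 -2.2742  2.9487]
stand 0.84 [324.1 228.7] [ 0.455  -0.2454  0.    ] [-0.2741  0.4444 17.9705]
[276.1, 249.9, 371.7, 343.9] 0.62
```

View pics/w11.png

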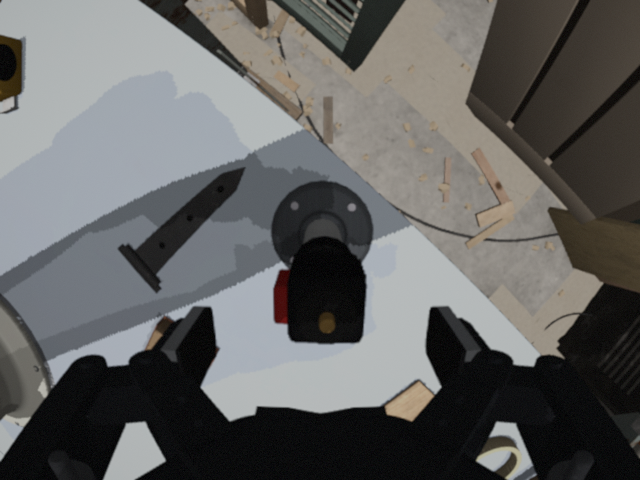

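```bash
python3 -m pendant '[[[-0.25,0.35,1,0.008,-0.004,0.008,100],[0,0,1.8,0,0,0,100],[0,0,1.4,0,0,0,100],[0,0,0,0,0,0,100],[0,0,0,0,0,0,100]]]'
python3 -c "
from h import *
lev(40.5);go([.4533,-.2436,.131])"
```

```text
time: 13.73
ee_pos: [0.4564, -0.2475, 0.1407]
tcp_rot: [179.6, -0.1, 40.3]
wrist_force: [0.3, 0.9, -0.3]
opening: 0.0853
turn [ 0.007 -0.002 -0.003]
TCP [ 0.45635769 -0.24745722  0.14069923] shift cm [ 0.01 -0.5   0.97]
```

```bash
python3 -m pendant '[[[0,-0.45,0.5,0.007,0,0,100],[0,0,0.4,0,0,0,100],[0,0,0,0,0,0,100]]]'
python3 -c "
from h import *
bot.camera('wrist')
T=tool()
for t,z in [('grip',.15),('button_face',.15)]:
    for k in bot.mark_of('wrist',t)[:1]: print(t,round(k['confidence'],2), (T[:3,:3].T@(atz('wrist',k['uv'],z,T)-T[:3,3]))*100)
lev(40.5);go([.4533,-.2436,.131])"
```

```text
time: 13.98
ee_pos: [0.4537, -0.2444, 0.1323]
tcp_rot: [180.0, -0.1, 40.3]
wrist_force: [1.0, 0.1, -0.6]
opening: 0.0853
grip 0.84 [ 0.01872556 -0.07102977 -1.72927694]
button_face 0.82 [ 0.08777294 -2.56385625 -1.73087412]
turn [ 0.001 -0.003 -0.004]
TCP [ 0.45395618 -0.24448919  0.13303968] shift cm [ 0.01 -0.11  0.2 ]
```

```bash
python3 -m pendant '[[[0,-0.1,0.2,0,0,0,60],[0,0,0,0,0,0,60],[0,0,0,0,0,0,55],[0,0,0,0,0,0,50],[0,0,0,0,0,0,0]]]' 50
python3 -m pendant '[[[0,0,0,0,0,0,0],[0,0,0,0,0,0,0],[0,0,0,0,0,0,0],[0,0,0,0,0,0,0]]]'
python3 -c "
from h import *
lev(40.5);go([.4533,-.2436,.131]);print(bot.get_obs()['torque'])"
```

```text
time: 14.55
ee_pos: [0.4529, -0.2429, 0.1323]
tcp_rot: [180.0, -0.2, 40.3]
wrist_force: [-1.9, 0.4, 0.3]
opening: 0.0355
time: 14.88
ee_pos: [0.4529, -0.2429, 0.1323]
tcp_rot: [180.0, -0.2, 40.2]
wrist_force: [1.1, 1.1, -0.3]
opening: 0.0356
turn [ 0.001 -0.004 -0.005]
TCP [ 0.45294976 -0.24291733  0.13226829] shift cm [-0.02  0.07  0.13]
[ 0.30936092  0.18706991 -0.3575501 ]
```

Opening is 35.6 mm. The knob's 20 mm stem read 18.2, so this fits a grip with the button fully in. Pull up.

```bash
python3 -m pendant '[[[0,0,-0.8,0,0,0,0],[0,0,-1,0,0,0,0],[0,0,-1,0,0,0,0],[0,0,-1,0,0,0,0],[0,0,-1,0,0,0,0]]]'
python3 -c "
from h import *
lev(40.5);go([.4529,-.2429,.2123])"
```

```text
time: 15.3
ee_pos: [0.4529, -0.2429, 0.1803]
tcp_rot: [-179.9, -0.2, 40.2]
wrist_force: [1.4, 0.7, -9.2]
opening: 0.0354
turn [-0.003 -0.003 -0.005]
TCP [ 0.45286741 -0.24289466  0.18032043] shift cm [ 0.01 -0.01 -3.2 ]
```

```bash
python3 -m pendant '[[[0,0,-1,0,0,0,0],[0,0,-0.9,0,0,0,0],[0,0,-0.6,0,0,0,0],[0,0,-0.4,0,0,0,0],[0,0,0,0,0,0,0]]]'
python3 -c "
from h import *
lev(40.5);go([.4529,-.2429,.2123])"
```

```text
time: 15.72
ee_pos: [0.4528, -0.2428, 0.2125]
tcp_rot: [-179.7, -0.1, 40.2]
wrist_force: [4.0, -1.0, -10.3]
opening: 0.0353
turn [-0.005 -0.002 -0.005]
TCP [ 0.45280757 -0.24284394  0.21245465] shift cm [0.   0.01 0.02]
```

```bash
python3 -m pendant '[[[0,0,-0.15,0,0,0,0],[0,0,0,0,0,0,0],[0,0,0,0,0,0,0],[0,0,0,0,0,0,0]]]'
python3 - <<'E'
from h import *
np.set_printoptions(precision=4,suppress=True)
T=tool();print(T[:3,3],bot.get_obs()['wrist_force'])
im=bot.camera('side'); save(im[150:390,240:440].repeat(2,0).repeat(2,1),'s2.png')
bot.camera('wrist')
for c,t,z in [('wrist','grip',.23),('side','grip',.23),('side','knob',.008)]:
    for k in bot.mark_of(c,t)[:1]: print(c,t,round(k['confidence'],2),atz(c,k['uv'],z,T))
E
```

```text
time: 16.05
ee_pos: [0.4528, -0.2428, 0.2126]
tcp_rot: [-179.6, -0.1, 40.2]
wrist_force: [2.6, 1.2, -14.6]
opening: 0.0352
[ 0.4528 -0.2428  0.2126] [  2.6431   1.2486 -14.5906]
wrist grip 0.68 [ 0.4547 -0.2438  0.23  ]
side grip 0.62 [ 0.3128 -0.426   0.23  ]
side knob 0.78 [0.4457 0.2737 0.008 ]
```

Pulling harder raised the force from 10 to 15 N with no further motion, so the mast is at its hard end (80.3 mm). Handing in.

```bash
python3 -c "
from h import *
o=bot.get_obs();print(o['ee_pos'],o['opening'],o['wrist_force'],o['qd']);print(bot.job_done())"
```

```text
[ 0.45277448 -0.24281506  0.21253728] 0.03534163919861875 [  2.90281143   1.78563307 -14.27099847] [-0.04537323 -0.01604319 -0.0177135   0.00253054 -0.14871728 -0.07425908]
the job is handed in; nothing more can be done
None
```

The star knob is in the tray's pocket, stem up and released, and the mast is up at the second stop with the button squeezed in. I handed the job in at about 16 s with the gripper still holding; no verdict was reported.

**Knob:** A close-up after release showed the head inside the pocket rim, upright and centred. The wrist camera put the knob at (0.454, 0.275).

**Button:** The jaws stopped at 35.6 mm, which fits the button being fully in. The gripper reads about 2 mm low, since the 20 mm stem read 18.2 mm. I did not measure the button's travel directly.

**Mast:** The tool rose 80.3 mm with no sign of slip. Pulling a little harder raised the wrist force from about 10 N to 15 N with no further movement, so it is at the hard end of its travel.

**Checks that failed or disagreed:**
- My last side picture could not be viewed because I had reached the picture limit.
- The side camera placed the raised grip far off (0.313, -0.426). The wrist camera and the tool position agreed with each other, so I went with those.
- The top and side cameras put the knob 8–12 mm nearer the robot than the wrist camera. I relied on the close-up picture.

The tape measure and strap hinge were never touched.

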